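# Roll the wipes canister onto the scanning band

### The job

On the rubber mat of the medication cart a canister of disinfecting wipes lies on its side. Roll it across the mat by pushing on its top with the fingertips, never low on its side, until it has stopped wholly over the teal band in front of the barcode scanner, and leave it lying there. Do not lift it, touch it with the fingers only, and do not disturb the sanitiser bottle, the pill jar or the tape roll.

Things in the scene. Friction and masses are not known exactly. Their poses are not given: they have to be found in the camera images.
- canister: white canister, blue lid, striped label: cylinder 90 mm across, 180 mm long, about 0.45 kg, lying loose on the mat. Origin mid-axis, 48 mm above the table (top at 93 mm). Its x runs along the axis to the lid; y, z turn as it rolls. Under a fingertip that presses the top without slipping it travels half as far as the tip. At rest it stays put; from 0.1 m/s it coasts about 2 cm.
- lid_end (a point): centre of the canister's flat end at the blue lid (90 mm from its middle along its +x axis)
- base_end (a point): centre of the canister's other flat end (90 mm from its middle along its -x axis)
- band: teal band across the mat, flush with it: 250 mm long in its x by 120 mm wide in its y; origin at its centre, 3 mm above the table. Its axes are parallel to the mat's; the canister lies with its axis nearly along the band's x, 85 to 145 mm away along the band's +y or -y
- mat: dark rubber mat, 250 mm in its x by 400 mm in its y, 3 mm thick, fixed; origin under its centre, at table height. Its x points to the scanner
- scanner: black barcode scanner on a fixed stand, 135 mm tall, foot 90 mm in diameter; origin under its foot, about 220 mm from the mat's centre along the mat's +x
- sanitiser: clear pump bottle with a blue label, 64 mm in diameter, 158 mm tall to the top of its pump, loose, standing off one y end of the mat; origin at the centre of its underside. Leave alone
- pilljar: amber pill jar, 52 mm in diameter, 75 mm tall, loose, standing off the other y end of the mat; origin at the centre of its underside. Leave alone
- tape: roll of white tape lying flat, 72 mm outer diameter, 24 mm tall, loose, off the mat's far (scanner) side; origin at the centre of its underside. Leave alone

How it is judged:
On the way:
1. the fingertips press on the top of the canister (contact force between the fingers and canister above 0.4 N and height (world z) of the grasp point above 0.09 m), for 0.1 s.
At the end, for the whole second after the job is handed in: the canister lies at rest on the mat with both ends of its axis within 16 mm of the band's centre line (so that, seen from above, all of it is over the band), and its middle within 35 mm of the band's centre along the band (y of lid_end in the frame of band between -0.016 and 0.016 m and y of base_end in the frame of band between -0.016 and 0.016 m and x of canister in the frame of band between -0.035 and 0.035 m and height (world z) of canister below 0.053 m and linear speed of canister below 0.01 m/s and angular speed of canister below 0.2 rad/s); the robot touches nothing.
It fails at once if the canister is lifted or tipped up (height (world z) of canister above 0.063 m or angle between canister's own x axis and vertical below 1.3 rad or angle between canister's own x axis and vertical above 1.8416 rad).
It fails at once if the canister is pushed low on its side (fingertips clearly in its lower half, grasp point under 65 mm) instead of on its top (contact force between the fingers and canister above 0.5 N and height (world z) of the grasp point below 0.065 m).
It fails at once if the arm or the gripper's body, rather than the fingers, pushes the canister (contact force between the arm and canister above 1 N).
It fails at once if the sanitiser bottle, the pill jar or the tape roll is moved more than 20 mm or tipped (distance of any of sanitiser, pilljar, tape from where it was at the start of the episode above 0.02 m or angle between any of sanitiser, pilljar, tape's own z axis and vertical above 0.35 rad).
It also fails if it takes over 48 s, if anything falls off the work surface, if the arm or the gripper's body presses on something with over 40 N, if the wrist force passes 120 N, or if a joint passes its speed limit or range.

### The arm

A 6-joint arm with a two-finger parallel gripper is mounted at the origin on the work surface. World frame = base frame: x ahead of the robot, y to its left, z up, the work surface at z = 0. Lengths are in m, angles in rad, forces in N, time in s.
With the tool pointing down it reaches from about 0.375 to 0.9 m from the base axis. Payload 3.1 kg.
Tool frame: the origin (TCP) lies midway between the tips of the shut fingers; the grasp point (between the pads) lies 19 mm behind it; x points along the fingers, z is the direction in which the jaws open and shut, and the axes are right-handed (so a half turn about x gives the same grasp; the last joint's range is limited). The gripper opens to 87 mm and grips with 3 to 60 N. Pads are 19 mm wide; open, the fingers measure 117 mm over their backs; the gripper's body (75 mm by 190 mm) begins 51 mm behind the grasp point.
Start: joints at [-0.178, 0.527, 1.433, -0, 1.181, -0.178], TCP at [0.625, 0, 0.223] pointing down, gripper open.
Joint ranges: [-3.08, 3.08], [-0.75, 2.2], [0.22, 2.44], [-1.43, 4.57], [0, 2.65], [-2.85, 2.85]. Speed limits (rad/s): [2.79, 2.79, 3.14, 3.14, 3.14, 3.14].

### API

Orientations are given as a unit quaternion [x, y, z, w].
In Python, from rig import robot, optics, workorder gives the robot as it stands.
- The arm moves only by the tool arm_command, never from a script. Its argument "plan" is a list of rows, each a list of 7 numbers: the shift along the tool's x, y, z in cm, then the turn, a rotation vector about the tool's x, y, z in rad, then the finger opening in cm, from 0 to 8.7. In form: [[x, y, z, ax, ay, az, gripper], ...]. A call has 1 to 12 rows; each row shifts and turns the pose as measured when the row begins, along the tool's axes as they then stand; what a row does not reach is not made up. A row lasts 1/8 s, in which the tool goes at most 62.5 mm and 10.7 degrees, less where a joint would pass 70% of its speed; a pose out of reach is approached as far as the arm can. A call with a gripper value outside its range is refused whole. The fingers move at their own pace and stop on an object; "grip_force" is the grip in N (left out, the last holds). Time passes only in rows, so rows that do not move let the fingers close. It gives the time, the measured TCP pose, the force and the opening at its end, in the units of the state.
- robot.get_obs(): the state, without advancing time (a new reading comes with each control period).
- optics.camera(name): name is "scene" or "side" or "wrist"; returns (picture, depth): 384x512x3 uint8, blue, green, red; 384x512 float32, m along the optical axis (not along the pixel's ray), 0 where there is no reading.
- optics.camera_info(name): a dict with "mtx" (3x3 intrinsics, pixels), "k1" (the pictures are not rectified: a ray, as slopes to the right and down, at radius r is drawn at 1 + k1 r^2 times it, then the intrinsics apply), "position" and "rotation" of the camera in the world; the wrist camera has in their place "tool_from_camera" (4x4, takes a point from camera to tool coordinates, whose origin is the TCP and whose axes are the tool frame's). Camera axes: x right, y down, z forward; pixel columns grow to the right and rows downward; lengths in m; the calibration is good to about 2 mm. A picture is of the moment at which its call begins: read the wrist's pose just before it. camera_info takes no time and is no camera call.
- workorder.hand_in(): hands the job in, once; it reports no verdict.
The state is a dict: "time": time; "q": joint angles; "joint_velocities": joint speeds; "joint_torque": joint torques, N m; "position": TCP position; "tool_rot": TCP orientation; "ft_force": force on the tool from outside, world axes, zero at the start; "moment": the same for the moment, N m; "grip_width": finger opening in m.
Only numpy, scipy, OpenCV 4.12 (cv2) and the standard library are available. Lean on these libraries where they do the work, as an engineer would, in place of code of your own. Each camera call takes 0.05 s, during which the arm holds its last target. There are 200 camera calls.

## Working session

There is one attempt and no reset: what is moved stays moved. The work goes in short steps, Python scripts to look and compute and a tool call to move; the robot and the scene stay as the last step left them, time stands still between calls to the robot, and variables do not carry over. Pictures are saved under pics/ and viewed, about 8 in all and at most 12, crops included, and the job is handed in when it is done.

Besides the shell and the picture viewer there is one more tool, called after "Call:" as name(argument=value, ...), one argument or row to a line, values as JSON. arm_command: Moves the arm, as the interface text tells. Its arguments: {"type":"object","properties":{"plan":{"type":"array"},"grip_force":{"type":"number"}},"required":["plan"]}

```bash
mkdir -p pics; cat > h.py <<'E'
import numpy as np, cv2
from rig import robot, optics, workorder
from scipy.spatial.transform import Rotation as R
def info(n):
    c=optics.camera_info(n); return c
def cloud(n,dep,uv):
    """pixels (N,2) -> world points using depth"""
    o,d=rays(n,uv); z=dep[uv[:,1].astype(int),uv[:,0].astype(int)]
    return o+d*z[:,None]
def rays(n,uv):
    c=info(n); K=np.array(c["mtx"],float)
    p=cv2.undistortPoints(np.float64(uv).reshape(-1,1,2),K,np.array([c["k1"],0,0,0.])).reshape(-1,2)
    d=np.c_[p,np.ones(len(p))]
    if n=="wrist":
        s=robot.get_obs(); T=np.array(c["tool_from_camera"]); r=R.from_quat(s["tool_rot"]).as_matrix()
        return np.array(s["position"])+r@T[:3,3], d@(r@T[:3,:3]).T
    return np.array(c["position"]), d@np.array(c["rotation"]).reshape(3,3).T
def plane(n,uv,z):
    o,d=rays(n,uv); return o+d*((z-o[2])/d[:,2])[:,None]
E
python3 - <<'E'
from h import *
s=robot.get_obs(); print(s)
ims=[]
for n in("scene","side"):
    im,d=optics.camera(n); cv2.imwrite(f"pics/{n}0.png",im); np.save(f"{n}0.npy",d); c=info(n); print(n,c)
E
```

```text
{'time': 0.0, 'q': array([-1.78508180e-01,  5.28436942e-01,  1.43394593e+00, -3.96848021e-05,
        1.18137332e+00, -1.78494351e-01]), 'joint_velocities': array([ 0.00044403, -0.00090245, -0.00037758,  0.00133577,  0.00106535,
       -0.00195094]), 'joint_torque': array([-5.45745443e-04, -4.40045428e+01, -1.76593530e+01,  6.32597599e-02,
        5.83207863e-02, -1.53719384e-04]), 'position': array([6.24248544e-01, 1.48540167e-04, 2.21575712e-01]), 'tool_rot': array([1.22596269e-04, 7.07861442e-01, 1.23499382e-04, 7.06351293e-01]), 'ft_force': array([-0.44003411,  0.027387  , -0.17651331]), 'moment': array([ 0.02779491, -0.01825789,  0.03553142]), 'grip_width': 0.08727673092558824}
scene {'mtx': array([[437.08438668,   0.        , 252.98845422],
       [  0.        , 437.08438668, 189.04362074],
       [  0.        ,   0.        ,   1.        ]]), 'k1': -0.13282501558613893, 'position': array([ 1.51894265, -0.05339477,  0.80536268]), 'rotation': array([ 0.67504863,  0.59621762, -0.29587932, -0.31825985])}
side {'mtx': array([[363.819718  ,   0.        , 256.10531487],
       [  0.        , 363.819718  , 195.1161256 ],
       [  0.        ,   0.        ,   1.        ]]), 'k1': -0.08969888117891507, 'position': array([ 0.49770999, -0.60551574,  0.52050432]), 'rotation': array([ 0.88629047, -0.06696094,  0.04263628, -0.45627578])}
```

```bash
sed -i 's/d@np.array(c\["rotation"\]).reshape(3,3).T/d@R.from_quat(c["rotation"]).as_matrix().T/' h.py
python3 - <<'E'
import cv2,numpy as np
cv2.imwrite("pics/m0.png",cv2.resize(np.vstack([cv2.imread("pics/scene0.png"),cv2.imread("pics/side0.png")]),None,fx=.78,fy=.78))
E
```

```text
(no output)
```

View pics/m0.png

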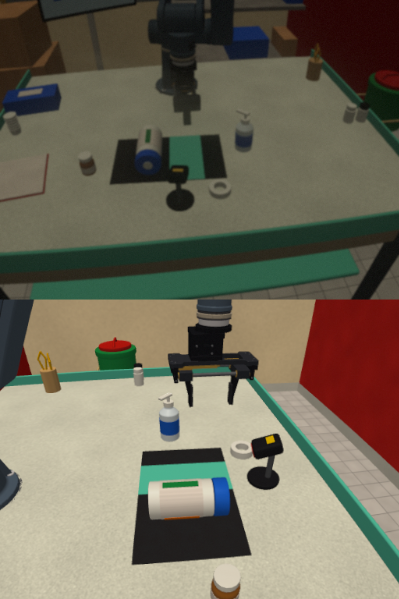

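```bash
cat >> h.py <<'E'
def world(n,dep):
    v,u=np.mgrid[:384,:512]; uv=np.c_[u.ravel(),v.ravel()]
    P=cloud(n,dep,uv).reshape(384,512,3); P[dep==0]=np.nan; return P
def measure(n,im,dep,roi):
    P=world(n,dep); hsv=cv2.cvtColor(im,cv2.COLOR_BGR2HSV)
    m=np.zeros((384,512),bool); u0,v0,u1,v1=roi; m[v0:v1,u0:u1]=1
    H,S,V=[hsv[...,i].astype(int) for i in range(3)]
    low=np.abs(P[...,2]-.003)<.012
    teal=m&low&(H>70)&(H<98)&(S>80)&(V>50)
    dark=m&low&(V<60)
    can=m&(P[...,2]>.03)&(P[...,2]<.105)
    return P,hsv,teal,dark,can
def biggest(mask):
    k,l,st,_=cv2.connectedComponentsWithStats(mask.astype(np.uint8)); return l==1+np.argmax(st[1:,4])
E
python3 - <<'E'
from h import *
for n,roi in(("scene",(130,160,300,240)),("side",(160,180,330,340))):
    im=cv2.imread(f"pics/{n}0.png"); d=np.load(f"{n}0.npy")
    P,hsv,teal,dark,can=measure(n,im,d,roi)
    can=biggest(can); teal=biggest(teal)
    for nm,k in(("teal",teal),("mat",dark|teal)):
        v,u=np.nonzero(k); Q=plane(n,np.c_[u,v],.003)
        r=cv2.minAreaRect(Q[:,:2].astype(np.float32)); print(n,nm,k.sum(),np.round(r[0],4),np.round(r[1],4),r[2],"z",np.nanmedian(P[k][:,2]))
    q=P[can]; print(n,"can",can.sum(),q.min(0).round(3),q.max(0).round(3),"99z",np.percentile(q[:,2],98))
    # cylinder fit: axis horizontal r=.045, z=.048
    from scipy.optimize import least_squares
    f=lambda p:(np.hypot((q[:,1]-p[0])-p[1]*(q[:,0]-.6),(q[:,2]-p[2]))-.045)
    s=least_squares(f,[np.median(q[:,1]),0,.048],loss="soft_l1",f_scale=.002); print("axis y at x=.6, slope, z",s.x.round(4),"rms",np.sqrt(np.mean(s.fun**2)))
    b=can&(hsv[...,0]>98)&(hsv[...,0]<130)&(hsv[...,1]>120); qb=P[b]; print("blue",b.sum(),qb.min(0).round(3),qb.max(0).round(3), "can x pct",np.percentile(q[:,0],[.5,2,98,99.5]).round(3))
    o=im.copy(); o[teal]=(0,255,255); o[dark]=(255,0,255); o[can]=(0,0,255); cv2.imwrite(f"pics/mask_{n}.png",o)
cv2.imwrite("pics/mask.png",np.hstack([cv2.resize(cv2.imread("pics/mask_scene.png")[130:260,110:330],None,fx=1.8,fy=1.8),cv2.resize(cv2.imread("pics/mask_side.png")[150:380,150:350],(400,234))]))
E
```

```text
scene teal 1906 [ 0.5585 -0.0017] [0.122  0.2446] 87.13839721679688 z 0.004064447952660255
scene mat 5848 [ 0.5655 -0.0671] [0.398  0.2667] 87.09082794189453 z 0.004194611702855566
scene can 1750 [ 0.465 -0.18   0.03 ] [ 0.651 -0.083  0.097] 99z 0.09494048475365957
axis y at x=.6, slope, z [-0.1343 -0.0628  0.0477] rms 0.01089654006860646
blue 533 [ 0.616 -0.178  0.03 ] [ 0.651 -0.092  0.096] can x pct [0.468 0.474 0.648 0.649]
side teal 2572 [ 0.5578 -0.0011] [0.1257 0.2497] 87.05479431152344 z 0.003695346198390126
side mat 12923 [ 0.599  -0.0708] [0.3976 0.3392] 86.93711853027344 z 0.003607201831582696
side can 4934 [ 0.461 -0.183  0.03 ] [ 0.643 -0.1    0.096] 99z 0.09405550728846504
axis y at x=.6, slope, z [-0.135  -0.0596  0.0482] rms 0.001265428203947393
blue 898 [ 0.606 -0.183  0.03 ] [ 0.643 -0.105  0.095] can x pct [0.463 0.466 0.637 0.64 ]
```

View pics/mask.png

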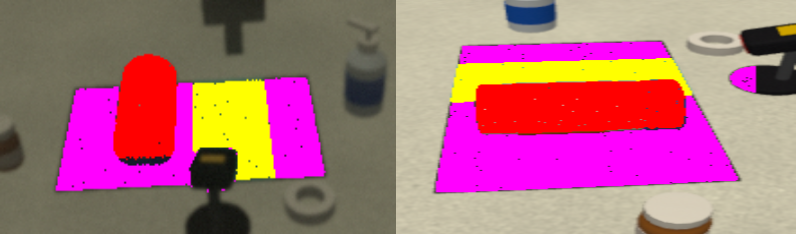

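Call:
arm_command(
  plan=[
    [0,-2.5,-1.2,0,0,0,8.7],
    [1,-2.5,-1.2,0,0,0,8.7],
    [1.5,-2.5,-1.2,0,0,0,8.7],
    [2,-2.5,-1.2,0,0,0,8.7],
    [2,-2.5,-1.2,0,0,0,8.7],
    [2,-2,-1.1,0,0,0,8.7],
    [0,0,0,0.055,0,0,8.7],
    [0,0,0,0,0,0,8.7],
  ],
)

```text
time: 1.1
position: [0.5493, -0.1481, 0.1311]
tool_rot: [0.02, 0.709, -0.018, 0.704]
ft_force: [0.5, 0.4, 0.2]
grip_width: 0.0868
```

```bash
python3 - <<'E'
from h import *
im,d=optics.camera("side"); np.save("side1.npy",d); cv2.imwrite("pics/side1.png",im)
s,_=optics.camera("scene"); 
cv2.imwrite("pics/v1.png",np.hstack([cv2.resize(im[90:330,120:380],None,fx=1.6,fy=1.6),cv2.resize(s[60:260,130:300],(340,384))]))
E
```

```text
(no output)
```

View pics/v1.png

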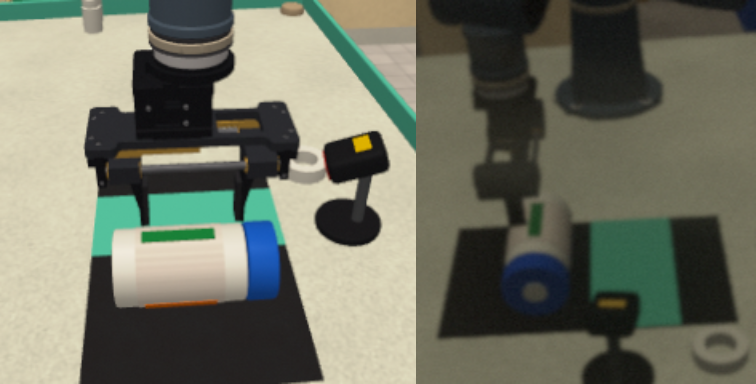

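Call:
arm_command(
  plan=[
    [1.5,0,0,0,0,0,8.7],
    [1.5,0,0.3,0,0,0,8.7],
    [0.5,0,0,0,0,0,8.7],
    [0.2,0,0,0,0,0,8.7],
    [0.2,0,0,0,0,0,8.7],
  ],
)

```text
time: 1.82
position: [0.5532, -0.1478, 0.0924]
tool_rot: [0.018, 0.709, -0.018, 0.705]
ft_force: [-6.5, -0.5, 21.1]
grip_width: 0.0867
```

Call:
arm_command(
  plan=[
    [0,0.3,0,0,0,0,8.7],
    [0,0.6,0,0,0,0,8.7],
    [0,0.6,0,0,0,0,8.7],
    [0.03,0.6,0,0,0,0,8.7],
    [0.03,0.6,0,0,0,0,8.7],
    [0.03,0.6,0,0,0,0,8.7],
  ],
)

```text
time: 2.58
position: [0.5554, -0.1133, 0.0934]
tool_rot: [0.017, 0.708, -0.018, 0.706]
ft_force: [-2.0, 0.1, 5.0]
grip_width: 0.087
```

```bash
cat > look.py <<'E'
from h import *
from scipy.optimize import least_squares
C=np.array([.558,-.0015]); a=-.0508; ex=np.array([np.cos(a),np.sin(a)]); ey=np.array([-ex[1],ex[0]])
im,d=optics.camera("side"); s=robot.get_obs()
P=world("side",d); hsv=cv2.cvtColor(im,cv2.COLOR_BGR2HSV)
m=(P[...,2]>.025)&(P[...,2]<.1)&(np.abs((P[...,:2]-C)@ex)<.12)&(np.abs((P[...,:2]-C)@ey+.07)<.14)
col=(hsv[...,2]>110)|(hsv[...,1]>120)   # leave out black fingers
k=biggest(m&col); q=P[k]; b=(q[:,:2]-C)@np.c_[ex,ey]
f=lambda p:np.hypot(b[:,1]-p[0]-p[1]*b[:,0],q[:,2]-p[2])-.045
r=least_squares(f,[np.median(b[:,1])+.02,0,.048],loss="soft_l1",f_scale=.002); y,sl,z=r.x
lo,hi=np.percentile(b[:,0],[.5,99.5])
tcp=(s["position"][:2]-C)@np.c_[ex,ey]
xm=(lo+hi)/2
print("n",k.sum(),"x lo/hi",lo.round(4),hi.round(4),"mid x,y",xm.round(4),(y+sl*xm).round(4),"ends y lid/base",(y+sl*(xm+.09)).round(4),(y+sl*(xm-.09)).round(4),"z",z.round(4),"rms",np.sqrt(np.mean(r.fun**2)).round(4))
print("t",s["time"],"tcp band",tcp.round(4),"z",s["position"][2].round(4),"F",np.round(s["ft_force"],1))
cv2.imwrite("pics/last.png",im)
E
python3 look.py
```

```text
n 4728 x lo/hi -0.0873 0.09 mid x,y 0.0014 -0.1156 ends y lid/base -0.1163 -0.1149 z 0.0481 rms 0.0013
t 2.625 tcp band [ 0.0031 -0.111 ] z 0.0934 F [-1.3  1.1  5.4]
```

Call:
arm_command(
  plan=[
    [0.03,0.6,0,0,0,0,8.7],
    [0.04,0.6,0,0,0,0,8.7],
    [0.05,0.6,0,0,0,0,8.7],
    [0.06,0.4,0,0,0,0,8.7],
    [0.0,0.2,0,0,0,0,8.7],
    [0.0,0,0,0,0,0,8.7],
  ],
)

```text
time: 3.38
position: [0.5571, -0.0856, 0.0923]
tool_rot: [0.017, 0.708, -0.017, 0.706]
ft_force: [-0.7, 0.1, 3.6]
grip_width: 0.0871
```

```bash
python3 look.py
```

```text
n 4603 x lo/hi -0.0864 0.0905 mid x,y 0.002 -0.1017 ends y lid/base -0.1024 -0.101 z 0.048 rms 0.0013
t 3.425 tcp band [ 0.0033 -0.0841] z 0.0923 F [-0.7  0.4  4.1]
```

Call:
arm_command(
  plan=[
    [-1.5,0,0,0,0,0,8.7],
    [0,-1.8,0,0,0,0,8.7],
    [0,-1.7,0,0,0,0,8.7],
    [0.8,0,0,0,0,0,8.7],
    [0.5,0,0,0,0,0,8.7],
    [0.1,0,0,0,0,0,8.7],
  ],
)

```text
time: 4.18
position: [0.5546, -0.1247, 0.0919]
tool_rot: [0.018, 0.708, -0.018, 0.705]
ft_force: [-0.6, 0.2, 1.0]
grip_width: 0.0868
```

Call:
arm_command(
  plan=[
    [0.08,0.2,0,0,0,0,8.7],
    [0.04,0.6,0,0,0,0,8.7],
    [0.0,0.6,0,0,0,0,8.7],
    [0.0,0.6,0,0,0,0,8.7],
    [0.02,0.6,0,0,0,0,8.7],
    [0.03,0.6,0,0,0,0,8.7],
    [0.03,0.6,0,0,0,0,8.7],
    [0.03,0.6,0,0,0,0,8.7],
    [0.03,0.6,0,0,0,0,8.7],
  ],
)

```text
time: 5.3
position: [0.5579, -0.0713, 0.0933]
tool_rot: [0.016, 0.707, -0.018, 0.706]
ft_force: [-1.1, 0.5, 5.2]
grip_width: 0.0872
```

```bash
python3 look.py
```

```text
n 4273 x lo/hi -0.0865 0.0912 mid x,y 0.0024 -0.0748 ends y lid/base -0.0759 -0.0738 z 0.0481 rms 0.0014
t 5.35 tcp band [ 0.0034 -0.0689] z 0.0933 F [-1.7  0.7  5. ]
```

Call:
arm_command(
  plan=[
    [0.03,0.6,0,0,0,0,8.7],
    [0.04,0.6,0,0,0,0,8.7],
    [0.05,0.6,0,0,0,0,8.7],
    [0.06,0.4,0,0,0,0,8.7],
    [0.03,0.1,0,0,0,0,8.7],
    [0.0,0,0,0,0,0,8.7],
    [-1.5,0,0,0,0,0,8.7],
    [0,-1.7,0,0,0,0,8.7],
    [0,-1.7,0,0,0,0,8.7],
    [0,0,0,0,0,0,8.7],
  ],
)

```text
time: 6.6
position: [0.5578, -0.0812, 0.1071]
tool_rot: [0.016, 0.707, -0.018, 0.707]
ft_force: [-1.6, 0.8, -0.7]
grip_width: 0.087
```

```bash
python3 look.py
```

```text
n 4094 x lo/hi -0.0862 0.0916 mid x,y 0.0027 -0.0613 ends y lid/base -0.0625 -0.0601 z 0.0481 rms 0.0014
t 6.65 tcp band [ 0.0036 -0.079 ] z 0.1069 F [-0.3 -0.1  0.2]
```

Call:
arm_command(
  plan=[
    [0.8,0,0,0,0,0,8.7],
    [0.5,0,0,0,0,0,8.7],
    [0.15,0,0,0,0,0,8.7],
    [0.08,0.2,0,0,0,0,8.7],
    [0.03,0.6,0,0,0,0,8.7],
    [0.0,0.6,0,0,0,0,8.7],
    [0.0,0.6,0,0,0,0,8.7],
    [0.02,0.6,0,0,0,0,8.7],
    [0.03,0.6,0,0,0,0,8.7],
    [0.03,0.6,0,0,0,0,8.7],
    [0.03,0.6,0,0,0,0,8.7],
    [0.03,0.6,0,0,0,0,8.7],
  ],
)

```text
time: 8.15
position: [0.5604, -0.0275, 0.0932]
tool_rot: [0.015, 0.707, -0.017, 0.707]
ft_force: [-0.7, -0.4, 4.4]
grip_width: 0.0871
```

```bash
python3 look.py
```

```text
n 3928 x lo/hi -0.0861 0.091 mid x,y 0.0025 -0.0349 ends y lid/base -0.0359 -0.0338 z 0.0479 rms 0.0014
t 8.2 tcp band [ 0.0036 -0.0251] z 0.0932 F [-0.5  0.1  4.9]
```

Call:
arm_command(
  plan=[
    [0.04,0.6,0,0,0,0,8.7],
    [0.05,0.4,0,0,0,0,8.7],
    [0.05,0.2,0,0,0,0,8.7],
    [0.0,0,0,0,0,0,8.7],
    [-1.5,0,0,0,0,0,8.7],
    [0,-1.7,0,0,0,0,8.7],
    [0,-1.5,0,0,0,0,8.7],
    [0,0,0,0,0,0,8.7],
  ],
)

```text
time: 9.2
position: [0.5595, -0.0472, 0.1077]
tool_rot: [0.015, 0.707, -0.017, 0.707]
ft_force: [-0.1, 0.2, 0.2]
grip_width: 0.0875
```

```bash
python3 look.py
```

```text
n 3822 x lo/hi -0.0857 0.092 mid x,y 0.0032 -0.0275 ends y lid/base -0.0284 -0.0265 z 0.0478 rms 0.0013
t 9.25 tcp band [ 0.0036 -0.045 ] z 0.1075 F [-0.4  0.4  0.6]
```

Call:
arm_command(
  plan=[
    [0.8,0,0,0,0,0,8.7],
    [0.5,0,0,0,0,0,8.7],
    [0.15,0,0,0,0,0,8.7],
    [0.08,0.2,0,0,0,0,8.7],
    [0.03,0.6,0,0,0,0,8.7],
    [0.0,0.6,0,0,0,0,8.7],
    [0.0,0.6,0,0,0,0,8.7],
    [0.02,0.6,0,0,0,0,8.7],
    [0.03,0.6,0,0,0,0,8.7],
    [0.03,0.6,0,0,0,0,8.7],
    [0.03,0.4,0,0,0,0,8.7],
    [0.03,0.2,0,0,0,0,8.7],
  ],
)

```text
time: 10.75
position: [0.5617, 0.0006, 0.0933]
tool_rot: [0.013, 0.707, -0.016, 0.707]
ft_force: [-0.7, -0.1, 5.4]
grip_width: 0.0871
```

```bash
python3 look.py
```

```text
n 3683 x lo/hi -0.086 0.092 mid x,y 0.003 -0.0039 ends y lid/base -0.0047 -0.0031 z 0.0478 rms 0.0014
t 10.8 tcp band [0.0036 0.0025] z 0.0933 F [-1.2 -0.7  5.3]
```

Within tolerance already; a last 8 mm of tip travel, then I rest, lift off and check.

Call:
arm_command(
  plan=[
    [0.03,0.5,0,0,0,0,8.7],
    [0.03,0.3,0,0,0,0,8.7],
    [0,0,0,0,0,0,8.7],
    [0,0,0,0,0,0,8.7],
    [-0.5,0,0,0,0,0,8.7],
    [-2,0,0,0,0,0,8.7],
    [-3,0,0,0,0,0,8.7],
    [-3,0,0,0,0,0,8.7],
    [-3,0,0,0,0,0,8.7],
    [0,0,0,0,0,0,8.7],
    [0,0,0,0,0,0,8.7],
    [0,0,0,0,0,0,8.7],
  ],
)

```text
time: 12.3
position: [0.5594, 0.0101, 0.2067]
tool_rot: [0.014, 0.71, -0.016, 0.704]
ft_force: [-0.3, 0.1, -0.8]
grip_width: 0.0872
```

```bash
python3 look.py; python3 - <<'E'
from h import *
s,d=optics.camera("scene"); im=cv2.imread("pics/last.png"); P=world("scene",d)
hsv=cv2.cvtColor(s,cv2.COLOR_BGR2HSV); m=np.zeros((384,512),bool); m[150:240,130:300]=1
C=np.array([.558,-.0015]); a=-.0508; B=np.array([[np.cos(a),-np.sin(a)],[np.sin(a),np.cos(a)]])
k=biggest(m&(P[...,2]>.085)&(P[...,2]<.098)&(abs(P[...,0]-.55)<.11)&(abs(P[...,1])<.1)); b=(P[k][:,:2]-C)@B
print("scene top strip: mean band xy",b.mean(0).round(4),"fit y(x)",np.polyfit(b[:,0],b[:,1],1).round(4),k.sum())
cv2.imwrite("pics/fin.png",np.hstack([cv2.resize(im[130:370,120:380],None,fx=1.5,fy=1.5),cv2.resize(s[120:280,120:320],(400,360))]))
E
```

```text
n 3679 x lo/hi -0.0861 0.0917 mid x,y 0.0028 0.0008 ends y lid/base -0.0 0.0016 z 0.0478 rms 0.0014
t 12.35 tcp band [0.0006 0.0117] z 0.2065 F [-0.9  0.1  0.1]
scene top strip: mean band xy [0.0165 0.0008] fit y(x) [-0.0205  0.0011] 742
```

View pics/fin.png

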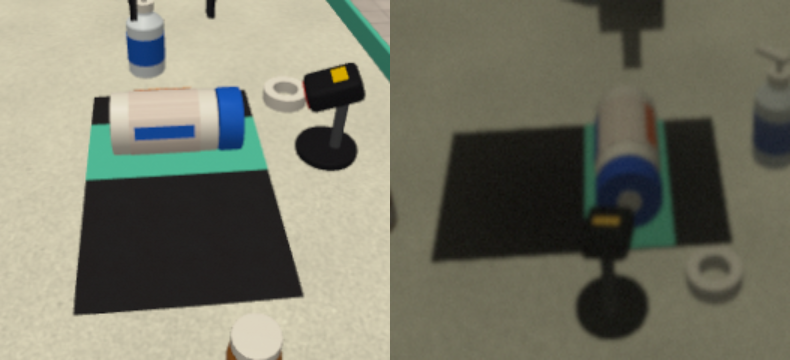

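The picture shows the canister lying on the teal band, centred across its width. The gripper is clear, and the bottle, jar and tape are where they were.

```bash
python3 -c "
from h import *
print(workorder.hand_in())"
```

```text
the job is handed in; nothing more can be done
None
```

The canister now lies at rest on the teal band, and the job was handed in at about 12.4 s. I rolled it about 131 mm across the mat in four strokes, pressing on its top with both open fingertips. The pressing force was mostly about 5 N, with a peak of 21 N at first touch. The grasp point stayed near 111 mm high throughout.

- **Position (side camera, after lifting clear):** the lid end is 0.0 mm and the base end +1.6 mm from the band's centre line, against a limit of 16 mm. The middle is +2.8 mm along the band, against a limit of 35 mm. The axis height is 47.8 mm.
- **Second view:** the scene camera agreed on the position across the band (+0.8 mm). It gave about 12 mrad more tilt of the axis, roughly ±2 mm at the ends and well inside the limits. Its average along the band was +16 mm, which covers only the visible top strip, so I did not use it for that.
- **Surroundings:** in the final picture the sanitiser bottle, pill jar and tape roll look undisturbed. I judged this by eye and did not measure their positions. The gripper was about 110 mm above the canister, with wrist force near zero.

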